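# Park the hand guard over the slicer's blade

## Task

Put the vegetable slicer away safely: pick up the grey hand guard by its yellow grip, feed its flat plate under the two side lips of the slicer from the slicer's open end, and slide it along the track until it is fully home against the end stop, covering the blade. Then let go of it, and leave the bowl and the jar where they stand.

Things in the scene. Friction and masses are not known exactly. Their poses are not given: they have to be found in the camera images.
- slicer: Flat cream slicer with dark grey lips, 290 x 140 mm, stuck to the counter (cannot move). Origin: centre of its underside, on the counter; x = slide-in direction, z up. Flat bed, top 20 mm above the counter, over the full 290 x 140. From x = -145 to -30 mm the bed is open above; from -30 to 145 the track's lips overhang it. End stop face at x = 130, top 37 mm above the counter. Blade at x = 75.
- guard: Loose hand guard, 0.2 kg, upright on the counter. Origin: centre of its underside, z up. Grey plate 100 (x) x 90 (y) x 6 mm, corners rounded; on it a grey dome 66 mm across, up to 22 mm; on that an upright yellow grip bar 18 mm thick (x), 60 long (y), top at 70 mm. It slides along its own x, either end leading (a half turn makes no difference); a quarter turn off it does not fit.
- mouth (a point): Centre of the track's open end, on the bed (20 mm above the counter), where the lips begin, at slicer x = -30 mm. Axes as the slicer's. Beyond it the side rails are 95 mm apart; the lips' undersides are 9 mm and tops 17 mm above the bed, with a 76 mm slot between them. So the plate goes in only from here, with 2.5 mm play each side and 3 mm in height.
- apron (a point): Point on the open part of the bed (20 mm above the counter), at slicer x = -90 mm: a guard whose origin is here lies flat on the bed just short of the lips. Axes as the slicer's. Two low grey flared fences, 12 mm high on the bed, guide it to the mouth: inner faces 130 mm apart here, narrowing to 95 mm at the mouth.
- home (a point): Where the guard's origin lies when the guard is fully home against the end stop: on the bed surface, 110 mm beyond the mouth (slicer x = 80 mm). Axes as the slicer's.
- bowl: Bystander: loose glass bowl, 120 mm across, 55 mm high. Origin: centre of its underside.
- jar: Bystander: loose amber jar with a yellow cap, 66 mm across, 95 mm high. Origin: centre of its underside.
Mind the look-alikes: they are no part of the job. What is shaped like the guard but green or red is not meant.

How it is judged:
By the outcome, as a careful person would: the job done as asked, in the order asked, and still so for the second after the job is handed in, with the robot touching nothing.
It also fails if it takes over 45 s, if anything falls off the work surface, if the arm or the gripper's body presses on something with over 40 N, if the wrist force passes 120 N, or if a joint passes its speed limit or range.

## Robot

A 6-joint arm with a two-finger parallel gripper is mounted at the origin on the work surface. World frame = base frame: x ahead of the robot, y to its left, z up, the work surface at z = 0. Lengths are in m, angles in rad, forces in N, time in s.
With the tool pointing down it reaches from about 0.25 to 0.775 m from the base axis. Payload 4 kg.
Tool frame: the origin (TCP) lies midway between the tips of the shut fingers; the grasp point (between the pads) lies 19 mm behind it; x points along the fingers, y is the direction in which the jaws open and shut, and the axes are right-handed (so a half turn about x gives the same grasp; the last joint's range is limited). The gripper opens to 94 mm and grips with 3 to 60 N. Pads are 16 mm wide; open, the fingers measure 119 mm over their backs; the gripper's body (75 mm by 177 mm) begins 78 mm behind the grasp point.
Start: joints at [-1.329, 0.087, 1.371, -0, 1.684, -0.103], TCP at [0.186, -0.518, 0.206] pointing down, gripper open.
Joint ranges: [-3.1, 3.1], [-0.76, 2.03], [0.27, 2.55], [-1.08, 4.22], [0.17, 2.65], [-2.57, 2.57]. Speed limits (rad/s): [2.79, 2.79, 3.14, 3.14, 3.14, 3.14].

## Interface

Orientations are given as a rotation vector (axis times angle).
In Python, from station import monitor, eyes, manip gives the robot as it stands.
- The arm moves only by the tool carry_out, never from a script. Its argument "deltas" is a list that holds one entry, the list of rows, each a list of 5 numbers: the shift along the tool's x, y, z each as a share of 0.4 m, from -1 to 1, then the turn about the tool's x as a share of 90 degrees, from -1 to 1, then the opening, from 0 (shut) to 1 (fully open). A call has 1 to 5 rows; each row is the pose to reach, as a shift and turn from the pose measured when the call began, along the tool's axes at that moment; what a row does not reach only later rows make up. A row lasts 1/8 s, in which the tool goes at most 62.5 mm and 10.7 degrees, less where a joint would pass 70% of its speed; a pose out of reach is approached as far as the arm can. A call with a number of a shift or a turn outside -1 to 1 is refused whole. A call with a gripper value outside its range is refused whole. The fingers move at their own pace and stop on an object; "newtons" is the grip in N (left out, the last holds). Time passes only in rows, so rows that repeat a pose let the fingers close. It gives the time, the measured TCP pose, the force and the opening at its end, in the units of the state.
- monitor.state(): the state, without advancing time (a new reading comes with each control period).
- eyes.read_camera(name): name is "scene" or "top"; returns the picture (400x640x3 uint8, blue, green, red); there is no depth.
- eyes.camera_params(name): a dict with "K" (3x3 intrinsics, pixels), "extrinsics" (4x4, takes a point from world to camera coordinates). Camera axes: x right, y up, looking along -z (the intrinsics and any distortion apply to the point x, -y, -z); pixel columns grow to the right and rows downward; lengths in m; the calibration is good to about 2 mm. A picture is of the moment at which its call begins. camera_params takes no time and is no camera call.
- manip.close_job(): hands the job in, once; it reports no verdict.
The state is a dict: "time": time; "joints": joint angles; "joint_vel": joint speeds; "effort": joint torques, N m; "position": TCP position; "eef_rot": TCP orientation; "wrist_force": force on the tool from outside, world axes, zero at the start; "wrist_torque": the same for the moment, N m; "finger_gap": finger opening in m.
Only numpy, scipy, OpenCV 4.12 (cv2) and the standard library are available. Lean on these libraries where they do the work, as an engineer would, in place of code of your own. Each camera call takes 0.05 s, during which the arm holds its last target.

## Working session

There is one attempt and no reset: what is moved stays moved. The work goes in short steps, Python scripts to look and compute and a tool call to move; the robot and the scene stay as the last step left them, time stands still between calls to the robot, and variables do not carry over. Pictures are saved under pics/ and viewed, and the job is handed in when it is done.

Besides the shell and the picture viewer there is one more tool, called after "Call:" as name([rows], argument=value, ...), one row to a line, values as JSON. carry_out: Moves the arm, as the interface text tells. Its arguments: {"type":"object","properties":{"deltas":{"type":"array"},"newtons":{"type":"number"}},"required":["deltas"]}

```bash
mkdir -p pics
python3 - <<'E'
from station import monitor, eyes, manip
import cv2
s=monitor.state()
for k in s: print(k,s[k])
for n in("scene","top"):
    cv2.imwrite(f"pics/{n}0.png",eyes.read_camera(n)); p=eyes.camera_params(n); print(n,p)
E
```

```text
time 0.0
joints [-1.32909190e+00  8.79598642e-02  1.37220270e+00 -3.55332472e-06
  1.68358860e+00 -1.03100182e-01]
joint_vel [-0.00095396  0.00153403 -0.00041893 -0.00296894  0.00025022  0.00047329]
effort [-5.61973102e-04 -3.40189326e+01 -3.02427363e+01  7.17200479e-02
  3.32195393e-02 -1.71275174e-04]
position [ 0.18577424 -0.51711396  0.20432766]
eef_rot [ 2.03483446  0.35657846 -2.03515048]
wrist_force [-0.72930098 -0.27226867 -0.19150504]
wrist_torque [-0.00431577  0.00777945  0.00793554]
finger_gap 0.0938763866965871
scene {'K': array([[517.26986159,   0.        , 323.53262817],
       [  0.        , 517.26986159, 208.59440854],
       [  0.        ,   0.        ,   1.        ]]), 'extrinsics': array([[ 0.73939522,  0.67318464,  0.01082358, -0.39027257],
       [-0.50944796,  0.54889931,  0.66270079,  0.21724613],
       [ 0.44017894, -0.49551184,  0.74880606, -1.84187278],
       [ 0.        ,  0.        ,  0.        ,  1.        ]])}
top {'K': array([[508.88171869,   0.        , 334.45056624],
       [  0.        , 508.88171869, 206.30856541],
       [  0.        ,   0.        ,   1.        ]]), 'extrinsics': array([[ 0.01743084, -0.9998335 ,  0.00539797,  0.00558603],
       [ 0.98233121,  0.01813135,  0.18627034, -0.48426769],
       [-0.1863372 ,  0.00205575,  0.9824837 , -1.50999942],
       [ 0.        ,  0.        ,  0.        ,  1.        ]])}
```

View pics/scene0.png

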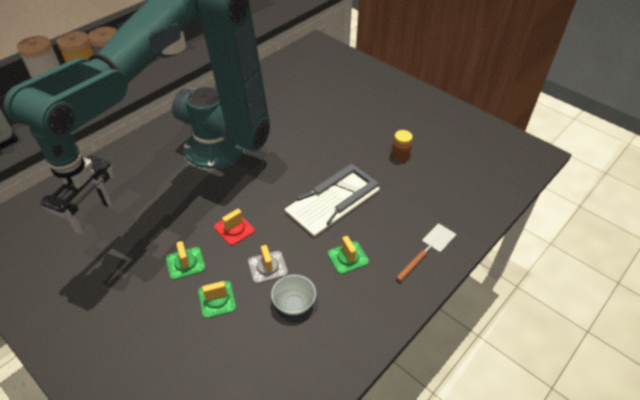

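View pics/top0.png

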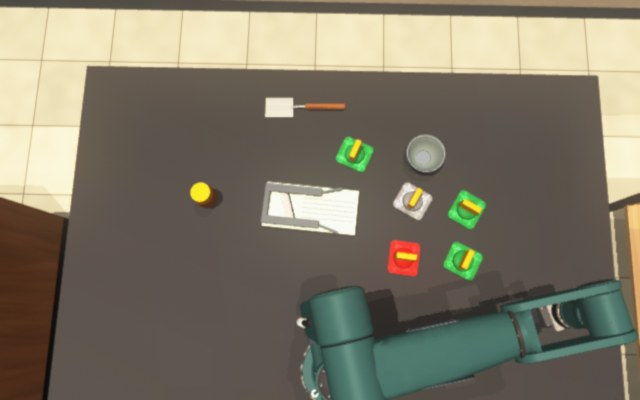

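The top view shows the slicer at about (311,208), with its open end to the right (world −y). The grey guard is at (413,201), the bowl at (426,154) and the jar at (202,195). The green and red look-alikes surround the guard. Next I'll measure positions.

```bash
cat > h.py <<'E'
import numpy as np, cv2
from station import monitor, eyes
def proj(n,P):
    p=eyes.camera_params(n);P=np.atleast_2d(P);c=P@p['extrinsics'][:3,:3].T+p['extrinsics'][:3,3]
    q=np.c_[c[:,0],-c[:,1],-c[:,2]]@p['K'].T
    return q[:,:2]/q[:,2:]
def cast(n,uv,z):
    p=eyes.camera_params(n);uv=np.atleast_2d(uv).astype(float);R=p['extrinsics'][:3,:3];t=p['extrinsics'][:3,3]
    d=np.c_[uv,np.ones(len(uv))]@np.linalg.inv(p['K']).T
    d=d*[1,-1,-1]; d=d@R; o=-R.T@t
    return o+d*((z-o[2])/d[:,2])[:,None]
E
python3 - <<'E'
import cv2,numpy as np
t=cv2.imread('pics/top0.png');s=cv2.imread('pics/scene0.png')
cv2.imwrite('pics/top_sl.png',cv2.resize(t[170:245,250:370],None,fx=6,fy=6,interpolation=cv2.INTER_CUBIC))
cv2.imwrite('pics/top_gd.png',cv2.resize(t[130:230,385:465],None,fx=6,fy=6,interpolation=cv2.INTER_CUBIC)[:600])
cv2.imwrite('pics/sc_sl.png',cv2.resize(s[155:240,275:390],None,fx=6,fy=6,interpolation=cv2.INTER_CUBIC))
cv2.imwrite('pics/sc_gd.png',cv2.resize(s[235:325,235:325],None,fx=6,fy=6,interpolation=cv2.INTER_CUBIC))
E
```

```text
(no output)
```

View pics/top_sl.png

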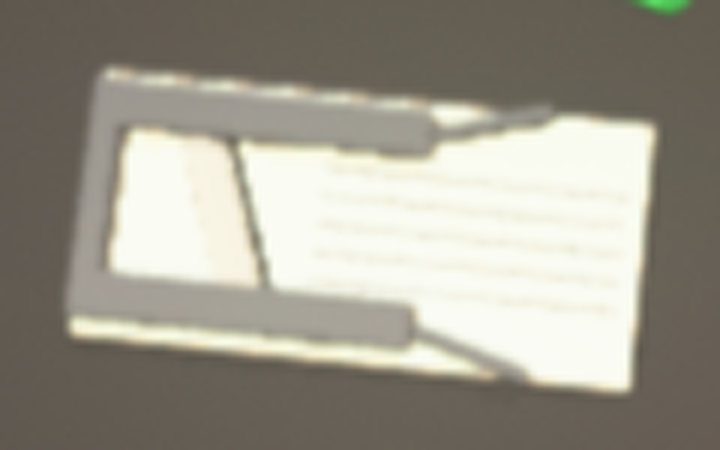

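View pics/top_gd.png

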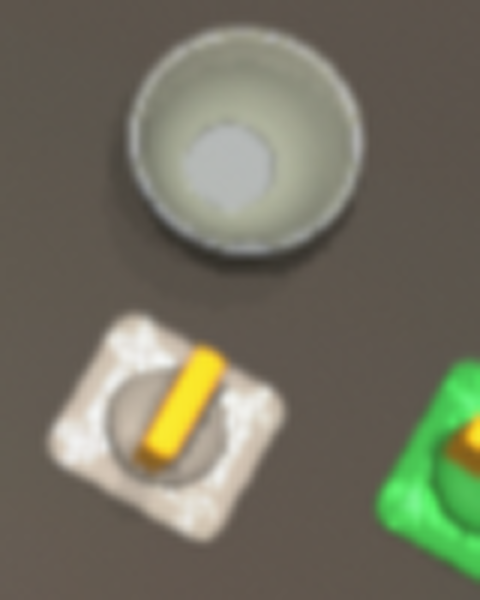

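View pics/sc_sl.png

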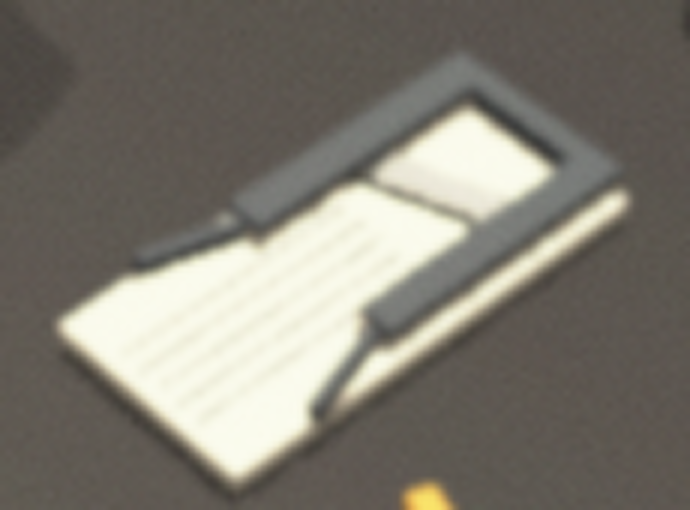

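View pics/sc_gd.png

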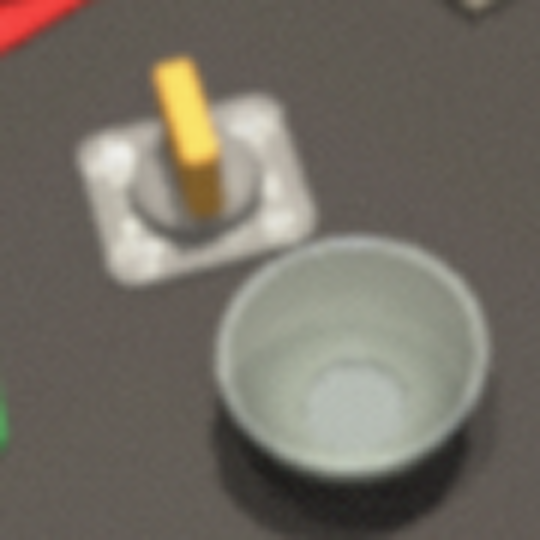

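Run:
```python
from h import *
t=cv2.imread('pics/top0.png');s=cv2.imread('pics/scene0.png')
for n,im,box in(("top",t,(385,175,445,225)),("scene",s,(235,235,295,288))):
    x0,y0,x1,y1=box
    c=cv2.resize(im[y0:y1,x0:x1],None,fx=6,fy=6,interpolation=cv2.INTER_CUBIC)
    hsv=cv2.cvtColor(c,cv2.COLOR_BGR2HSV)
    yel=((hsv[...,1]>140)&(hsv[...,2]>90)&(hsv[...,0]<32)).astype(np.uint8)
    br=((hsv[...,2]>150)|(yel>0)).astype(np.uint8)
    for nm,m,z in(("yel",yel,.07),("plate",br,.006)):
        cs,_=cv2.findContours(m,cv2.RETR_EXTERNAL,cv2.CHAIN_APPROX_NONE)
        k=max(cs,key=cv2.contourArea).reshape(-1,2)
        k=(k+.5)/6-.5+[x0,y0]
        W=cast(n,k,z)
        r=cv2.minAreaRect((W[:,:2]*1000).astype(np.float32))
        print(n,nm,np.round(r[0],1),np.round(r[1],1),round(r[2],1), k.mean(0))
# slicer
def P(n,pts,off,z):
    a=(np.array(pts)+.5)/6-.5+off; return np.round(cast(n,a,z)[:,:2]*1000,1)
print("top bed R-far,R-near,Lnear",P("top",[(656,122),(632,391),(69,335),(106,68)],(250,170),.02))
print("scene bed: openL, openR, endR",P("scene",[(58,327),(238,485),(632,195)],(275,155),.02))
print("top lip ends: far outer/inner,near inner/outer",P("top",[(436,112),(433,157),(414,305),(410,347)],(250,170),.037))
print("scene lip ends: L outer,inner ; R inner, outer",P("scene",[(236,197),(262,228),(363,312),(385,332)],(275,155),.037))
```

```text
top yel [ 510.7 -227.9] [19.6 69.9] 60.2 [414.79700855 197.51068376]
top plate [ 515.8 -230.6] [102.5  95.2] 60.9 [412.31761269 200.61087924]
scene yel [ 527.1 -238. ] [19.4 88.3] 56.4 [266.05456349 257.1359127 ]
scene plate [ 499.6 -219. ] [100.4 125.6] 60.4 [266.52795234 265.24423933]
top bed R-far,R-near,Lnear [[542.5 -61.4]
 [401.1 -50.3]
 [424.8 239.3]
 [566.  226.3]]
scene bed: openL, openR, endR [[404.  -47.7]
 [545.2 -60.9]
 [565.1 232.9]]
top lip ends: far outer/inner,near inner/outer [[541.9  53. ]
 [518.1  54. ]
 [440.9  62. ]
 [419.3  63.5]]
scene lip ends: L outer,inner ; R inner, outer [[419.1  72.8]
 [444.8  65.5]
 [523.9  57.2]
 [541.4  54.6]]
```

```bash
cat >> h.py <<'E'
def crop(im,box):
    x0,y0,x1,y1=box
    return cv2.resize(im[y0:y1,x0:x1],None,fx=6,fy=6,interpolation=cv2.INTER_CUBIC)
def unc(k,box): return (np.asarray(k,float)+.5)/6-.5+[box[0],box[1]]
def plate(n,im,box,z,thr=140):
    c=crop(im,box);hsv=cv2.cvtColor(c,cv2.COLOR_BGR2HSV)
    m=((hsv[...,2]>thr)&(hsv[...,1]<70)).astype(np.uint8)
    cs,_=cv2.findContours(m,cv2.RETR_EXTERNAL,cv2.CHAIN_APPROX_NONE)
    k=np.vstack([q.reshape(-1,2) for q in cs if cv2.contourArea(q)>300])
    W=cast(n,unc(k,box),z)[:,:2]*1000
    return cv2.minAreaRect(W.astype(np.float32)),m
def grip(n,im,box,z):
    # top face = bright yellow
    c=crop(im,box);hsv=cv2.cvtColor(c,cv2.COLOR_BGR2HSV)
    m=((hsv[...,1]>140)&(hsv[...,2]>205)&(hsv[...,0]<34)&(hsv[...,0]>12)).astype(np.uint8)
    cs,_=cv2.findContours(m,cv2.RETR_EXTERNAL,cv2.CHAIN_APPROX_NONE)
    k=max(cs,key=cv2.contourArea).reshape(-1,2)
    return cv2.minAreaRect((cast(n,unc(k,box),z)[:,:2]*1000).astype(np.float32))
E
python3 - <<'E'
from h import *
from scipy.spatial.transform import Rotation as R
t=cv2.imread('pics/top0.png');s=cv2.imread('pics/scene0.png')
for thr in(130,150):
  print(plate("top",t,(385,175,445,225),.006,thr)[0],plate("scene",s,(235,240,295,288),.006,thr)[0])
print(grip("top",t,(385,175,445,225),.07),grip("scene",s,(235,235,295,288),.07))
st=monitor.state();print(R.from_rotvec(st['eef_rot']).as_matrix().round(4))
E
```

```text
((514.4756469726562, -230.03504943847656), (104.3843002319336, 95.06263732910156), 60.421714782714844) ((538.27490234375, -231.97219848632812), (118.8477554321289, 143.5161895751953), 60.397125244140625)
((514.44189453125, -230.01300048828125), (102.38971710205078, 92.64990234375), 60.476688385009766) ((539.842041015625, -232.30982971191406), (116.867431640625, 140.58229064941406), 60.4744987487793)
((513.65234375, -229.30484008789062), (18.18462562561035, 59.50650405883789), 60.31386184692383) ((515.9988403320312, -229.0140380859375), (16.929258346557617, 59.19934844970703), 60.08036422729492)
[[-5.000e-04  3.380e-01 -9.412e-01]
 [ 1.800e-03 -9.412e-01 -3.380e-01]
 [-1.000e+00 -1.900e-03 -2.000e-04]]
```

Call:
carry_out([
  [[0,-0.08,-0.2,0.11,1],[0,-0.16,-0.4,0.22,1],[0,-0.24,-0.6,0.33,1],[0,-0.32,-0.8,0.44,1],[0,-0.4,-1.0,0.549,1]],
], newtons=25)

```text
time: 0.72
position: [0.4037, -0.3244, 0.2043]
eef_rot: [-1.941, 0.491, 1.944]
wrist_force: [-0.2, -0.8, 0.1]
finger_gap: 0.0941
```

```bash
cat >> h.py <<'E'
from scipy.spatial.transform import Rotation as R
def plan(x,y,z,yaw):
    """tool shares to reach TCP xyz (mm), tool-y yaw (deg, mod 180)"""
    s=monitor.state();M=R.from_rotvec(s['eef_rot']).as_matrix();p=np.array(s['position'])*1000
    d=M.T@(np.array([x,y,z])-p)
    cur=np.degrees(np.arctan2(M[1,1],M[0,1])); e=(yaw-cur+90)%180-90
    print("t",round(s['time'],2),"pos",p.round(1),"yaw",round(cur,2),"tilt",M[:,0].round(3),"F",np.round(s['wrist_force'],1),"gap",round(s['finger_gap']*1000,1))
    print("shares",(d/400).round(4),"turn",round(-e/90,4))
E
python3 -c "
from h import *
plan(514.9,-229.2,100,-119.65)"
```

```text
t 0.72 pos [ 403.7 -324.4  204.3] yaw -118.45 tilt [-0.001  0.002 -1.   ] F [-0.2 -0.8  0.1] gap 94.1
shares [ 0.2609 -0.3413 -0.1315] turn 0.0133
```

Call:
carry_out([
  [[0.1,-0.16,-0.06,0.0133,1],[0.2,-0.3,-0.12,0.0133,1],[0.261,-0.3413,-0.1315,0.0133,1],[0.261,-0.3413,-0.1315,0.0133,1],[0.261,-0.3413,-0.1315,0.0133,1]],
])

```text
time: 1.35
position: [0.5147, -0.2296, 0.1002]
eef_rot: [-1.928, 0.509, 1.932]
wrist_force: [-0.6, -0.2, 0.2]
finger_gap: 0.094
```

```bash
python3 -c "
from h import *
for n in('top','scene'): cv2.imwrite(f'pics/{n}1.png',eyes.read_camera(n))
plan(514.9,-229.2,36,-119.65)
a=cv2.imread('pics/top1.png')[130:260,340:500];b=cv2.imread('pics/scene1.png')[170:330,200:360]
cv2.imwrite('pics/c1.png',np.hstack([cv2.resize(a,(390,320)),cv2.resize(b,(390,320))]))
"
```

```text
t 1.45 pos [ 515.1 -230.6  101.7] yaw -119.74 tilt [ 0.001  0.001 -1.   ] F [ 0.8 -0.3  0.6] gap 94.3
shares [ 0.1643 -0.0027  0.0024] turn -0.0009
```

View pics/c1.png

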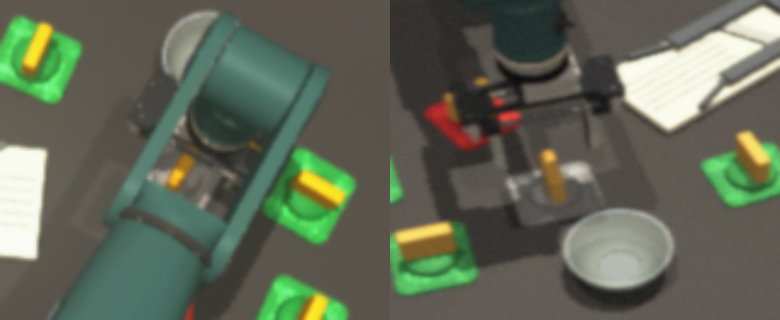

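The scene crop shows the two fingers on either side of the grey guard's yellow grip (crop px about (553,175)). The bowl is clear of the fingers. I'll go down and grip.

Call:
carry_out([
  [[0.08,-0.0015,0.001,0,1],[0.15,-0.0015,0.001,0,1],[0.162,-0.0015,0.001,0,1],[0.162,-0.0015,0.001,0,1]],
])

```text
time: 1.95
position: [0.5154, -0.231, 0.0383]
eef_rot: [-1.932, 0.513, 1.926]
wrist_force: [0.5, -0.5, -0.2]
finger_gap: 0.0941
```

Call:
carry_out([
  [[0,0,0,0,0],[0,0,0,0,0],[0,0,0,0,0],[0,0,0,0,0],[0,0,0,0,0]],
], newtons=30)

```text
time: 2.58
position: [0.5154, -0.2309, 0.0382]
eef_rot: [-1.932, 0.513, 1.926]
wrist_force: [-0.4, -0.8, 0.1]
finger_gap: 0.0474
```

```bash
python3 -c "
from h import *
for i in range(3): plan(514.9,-229.2,36,-119.65)
"
```

```text
t 2.58 pos [ 515.4 -230.9   38.2] yaw -119.8 tilt [ 0.003 -0.    -1.   ] F [-0.4 -0.8  0.1] gap 47.4
shares [ 0.0056 -0.003   0.0032] turn -0.0016
t 2.58 pos [ 515.4 -230.9   38.2] yaw -119.8 tilt [ 0.003 -0.    -1.   ] F [-0.4 -0.8  0.1] gap 47.4
shares [ 0.0056 -0.003   0.0032] turn -0.0016
t 2.58 pos [ 515.4 -230.9   38.2] yaw -119.8 tilt [ 0.003 -0.    -1.   ] F [-0.4 -0.8  0.1] gap 47.4
shares [ 0.0056 -0.003   0.0032] turn -0.0016
```

Call:
carry_out([
  [[0,0,0,0,0],[0,0,0,0,0],[0,0,0,0,0],[0,0,0,0,0],[0,0,0,0,0]],
])

```text
time: 3.2
position: [0.5157, -0.2305, 0.0382]
eef_rot: [-1.932, 0.512, 1.926]
wrist_force: [0.8, 0.9, 0.1]
finger_gap: 0.0175
```

```bash
python3 -c "
from h import *
c=np.array([484.6,89.2]);d=np.array([.0811,.9967])
print('apron',c-90*d,'mouth',c-30*d,'home',c+80*d)
plan(515,-229.5,80,-119.65)
"
```

```text
apron [477.301  -0.503] mouth [482.167  59.299] home [491.088 168.936]
t 3.2 pos [ 515.7 -230.5   38.2] yaw -119.79 tilt [ 0.003  0.    -1.   ] F [0.8 0.9 0.1] gap 17.5
shares [-0.1044 -0.0016  0.0024] turn -0.0016
```

Call:
carry_out([
  [[-0.05,0,0,0,0],[-0.1,0,0,0,0],[-0.12,0,0,0,0],[-0.12,0,0,0,0]],
])

```text
time: 3.7
position: [0.5154, -0.2307, 0.0862]
eef_rot: [-1.932, 0.513, 1.926]
wrist_force: [-0.2, -0.4, -3.6]
finger_gap: 0.0176
```

```bash
python3 -c "
from h import *
plan(477.3,-8,86,-94.65)
cv2.imwrite('pics/scene2.png',eyes.read_camera('scene')[170:330,160:400])
"
```

```text
t 3.7 pos [ 515.4 -230.7   86.2] yaw -119.8 tilt [ 0.003 -0.    -1.   ] F [-0.2 -0.4 -3.6] gap 17.6
shares [-0.     -0.4359  0.3594] turn -0.2794
```

View pics/scene2.png

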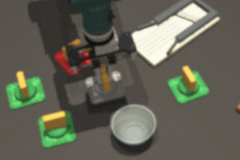

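The guard is lifted and held: the gap is 17.6 mm, and the crop shows it under the fingers at about (105,85). Next I'll carry it over the apron.

Call:
carry_out([
  [[0,-0.09,0.075,-0.06,0],[0,-0.19,0.16,-0.13,0],[0,-0.29,0.24,-0.2,0],[0,-0.38,0.31,-0.25,0],[0,-0.436,0.3594,-0.2794,0]],
])

```text
time: 4.38
position: [0.4755, -0.0057, 0.0842]
eef_rot: [-2.181, 0.084, 2.181]
wrist_force: [0.8, 0.1, -1.9]
finger_gap: 0.0174
```

Call:
carry_out([
  [[0,0,0,0,0]],
])

```text
time: 4.5
position: [0.4742, -0.004, 0.083]
eef_rot: [-2.18, 0.08, 2.185]
wrist_force: [-0.1, -1.1, -2.3]
finger_gap: 0.0179
```

```bash
python3 -c "
from h import *
plan(477.3,-8,60,-94.65)
for n in('top','scene'): cv2.imwrite(f'pics/{n}3.png',eyes.read_camera(n))
plan(477.3,-8,60,-94.65)
a=cv2.imread('pics/top3.png')[160:260,250:370];b=cv2.imread('pics/scene3.png')[140:250,260:400]
cv2.imwrite('pics/c3.png',np.hstack([cv2.resize(a,(390,325)),cv2.resize(b,(410,325))]))
"
```

```text
t 4.5 pos [474.2  -4.   83. ] yaw -94.28 tilt [-0.002  0.001 -1.   ] F [-0.1 -1.1 -2.3] gap 17.9
shares [ 0.0575  0.0094 -0.0085] turn 0.0041
t 4.6 pos [474.8  -5.8  83.1] yaw -94.45 tilt [-0.002  0.    -1.   ] F [ 0.4  0.3 -2.8] gap 17.6
shares [ 0.0578  0.0049 -0.0068] turn 0.0022
```

View pics/c3.png

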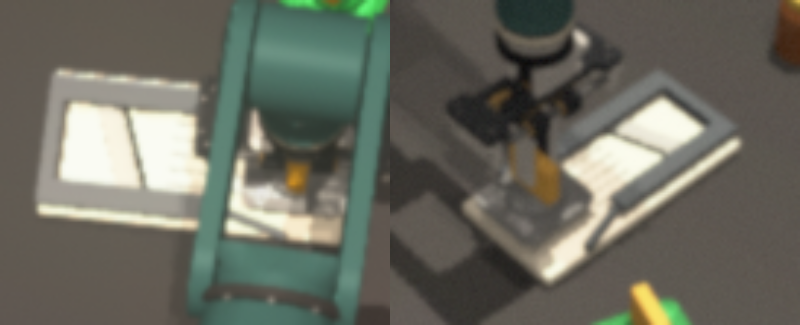

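Call:
carry_out([
  [[0.025,0.0,-0.009,0.003,0],[0.05,0.0,-0.009,0.003,0],[0.056,0.0,-0.009,0.003,0],[0.056,0,-0.009,0.003,0]],
])

```text
time: 5.1
position: [0.478, -0.0064, 0.0602]
eef_rot: [-2.175, 0.09, 2.182]
wrist_force: [-0.4, -0.3, -2.5]
finger_gap: 0.0179
```

```bash
python3 -c "
from h import *
for n in('top','scene'): cv2.imwrite(f'pics/{n}4.png',eyes.read_camera(n))
plan(478.1,-5,58.2,-94.65)
a=cv2.imread('pics/top4.png')[160:260,250:370];b=cv2.imread('pics/scene4.png')[140:250,260:400]
cv2.imwrite('pics/c4.png',np.hstack([cv2.resize(a,(390,325)),cv2.resize(b,(410,325))]))
"
```

```text
t 5.2 pos [478.5  -6.3  60.9] yaw -94.73 tilt [-0.002  0.    -1.   ] F [-0.1  0.1 -2.2] gap 17.4
shares [ 0.0068 -0.0031  0.0014] turn -0.0009
```

View pics/c4.png

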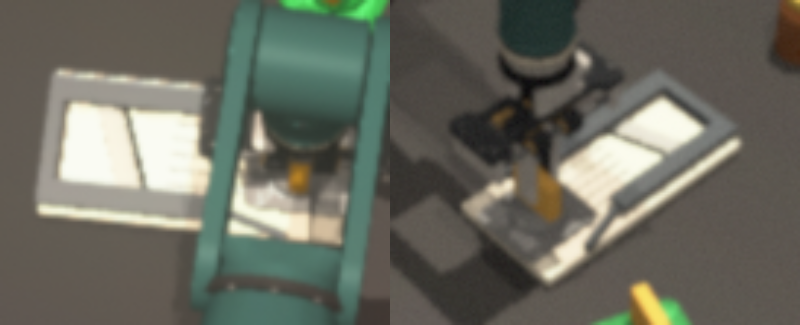

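The guard now hovers just above the apron, centred between the fences. I'll lower it until it touches the bed.

Call:
carry_out([
  [[0.003,0,0,0,0],[0.006,0,0,0,0],[0.006,0,0,0,0]],
])

```text
time: 5.58
position: [0.4785, -0.0062, 0.0585]
eef_rot: [-2.177, 0.09, 2.181]
wrist_force: [-0.1, -0.1, -2.1]
finger_gap: 0.0179
```

```bash
python3 -c "
from h import *
plan(478.1,-5,58.2,-94.65)
b=cv2.imread('pics/scene4.png')
cv2.imwrite('pics/c5.png',cv2.resize(eyes.read_camera('scene')[180:250,265:375],None,fx=7,fy=7,interpolation=cv2.INTER_CUBIC))
"
```

```text
t 5.58 pos [478.5  -6.2  58.5] yaw -94.73 tilt [-0.002  0.    -1.   ] F [-0.1 -0.1 -2.1] gap 17.9
shares [ 0.0008 -0.003   0.0012] turn -0.0009
```

View pics/c5.png

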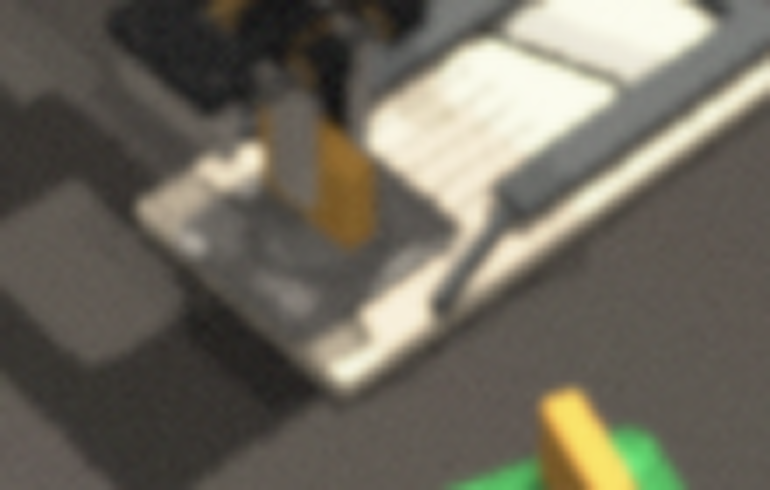

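```bash
python3 -c "
from h import *
def P(k,z): return cast('scene',(np.array(k)+.5)/7-.5+[265,180],z)[:,:2]*1000
W=P([(455,228),(305,343)],.027)
bed=P([(138,212),(345,388)],.02)
o=bed.mean(0);d=np.array([.0811,.9967]);l=np.array([d[1],-d[0]])
for w in W: print('plate right edge pts along,lat', (w-o)@d-145,(w-o)@l)
for w in bed: print('bed', (w-o)@d-145,(w-o)@l)
"
```

```text
plate right edge pts along,lat -51.28431161495314 38.638256177112865
plate right edge pts along,lat -144.50234767133006 42.71494768060919
bed -145.24749831273763 -68.63019260834272
bed -144.75250168726237 68.63019260834272
```

```bash
python3 -c "
from h import *
im=eyes.read_camera('scene'); cv2.imwrite('pics/scene5.png',im)
g=cv2.cvtColor(im,cv2.COLOR_BGR2GRAY).astype(np.float32)
c=np.array([484.6,89.2]);d=np.array([.0811,.9967]);l=np.array([d[1],-d[0]])
c=np.array([486.4,90.2]) # scene-camera-frame slicer centre
for s in (-120,-110,-100,-90,-80,-75):
  for z,a,b in((.026,30,60),(.02,55,85)):
    L=np.arange(a,b,.5); Pw=np.c_[(c+s*d+L[:,None]*l)/1000,np.full(len(L),z)]
    uv=proj('scene',Pw).astype(np.float32)
    v=cv2.remap(g,uv[:,0].reshape(1,-1),uv[:,1].reshape(1,-1),cv2.INTER_CUBIC).ravel()
    gr=np.gradient(cv2.GaussianBlur(v.reshape(1,-1),(0,0),2).ravel())
    i=gr.argmax() if z==.026 else gr.argmin()
    print(s,z,L[i],round(float(gr[i]),2),end=' | ')
  print()
"
```

```text
-120 0.026 46.5 5.5 | -120 0.02 68.0 -8.0 | 
-110 0.026 44.5 10.02 | -110 0.02 70.0 -7.91 | 
-100 0.026 46.0 6.96 | -100 0.02 68.5 -8.68 | 
-90 0.026 45.5 7.35 | -90 0.02 63.0 -6.74 | 
-80 0.026 45.5 6.87 | -80 0.02 57.0 -7.8 | 
-75 0.026 45.0 6.84 | -75 0.02 57.0 -5.65 |
```

Side offset looks to be within about 1 mm (plate edge at 45.5, expected 45), and yaw is within 0.1°. I'll enter the mouth slowly.

Call:
carry_out([
  [[0.0,-0.02,0,0,0],[0.0,-0.04,0,0,0],[0.0,-0.06,0,0,0],[0.0,-0.08,0,0,0],[0.0,-0.1,0,0,0]],
])

```text
time: 6.3
position: [0.4819, 0.0343, 0.0586]
eef_rot: [-2.178, 0.089, 2.181]
wrist_force: [0.2, 0.6, -2.1]
finger_gap: 0.0175
```

```bash
python3 -c "
from h import *
plan(478.1+80*.0811,-5+80,58.2,-94.65)
cv2.imwrite('pics/c6.png',cv2.resize(eyes.read_camera('scene')[150:250,265:390],None,fx=6,fy=6,interpolation=cv2.INTER_CUBIC))
"
```

```text
t 6.3 pos [481.9  34.3  58.6] yaw -94.72 tilt [-0.002  0.    -1.   ] F [ 0.2  0.6 -2.1] gap 17.5
shares [ 0.0009 -0.1019  0.0016] turn -0.0007
```

View pics/c6.png

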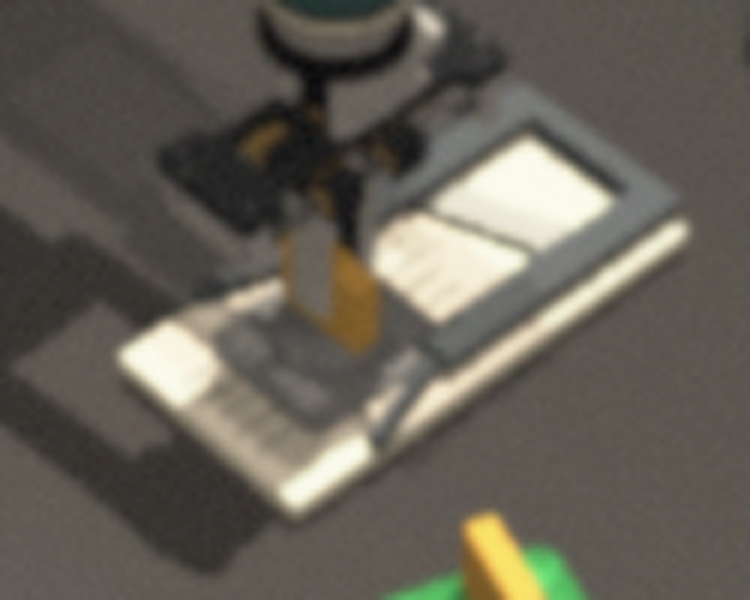

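The plate's leading corner has gone under the near lip (around (435,335)) with no side load. I'll continue.

Call:
carry_out([
  [[0.0,-0.045,0,0,0],[0.0,-0.09,0,0,0],[0.0,-0.135,0,0,0],[0.0,-0.18,0,0,0],[0.0,-0.225,0,0,0]],
])

```text
time: 6.98
position: [0.4893, 0.1262, 0.0587]
eef_rot: [-2.178, 0.087, 2.181]
wrist_force: [-0.1, -0.5, -2.8]
finger_gap: 0.0178
```

```bash
python3 -c "
from h import *
plan(478.1+174*.0811,169,58.2,-94.65)
cv2.imwrite('pics/c7.png',cv2.resize(eyes.read_camera('scene')[150:250,265:390],None,fx=6,fy=6,interpolation=cv2.INTER_CUBIC))
"
```

```text
t 6.97 pos [489.3 126.2  58.7] yaw -94.66 tilt [-0.001  0.001 -1.   ] F [-0.1 -0.5 -2.8] gap 17.8
shares [ 0.0013 -0.1073  0.0015] turn -0.0001
```

View pics/c7.png

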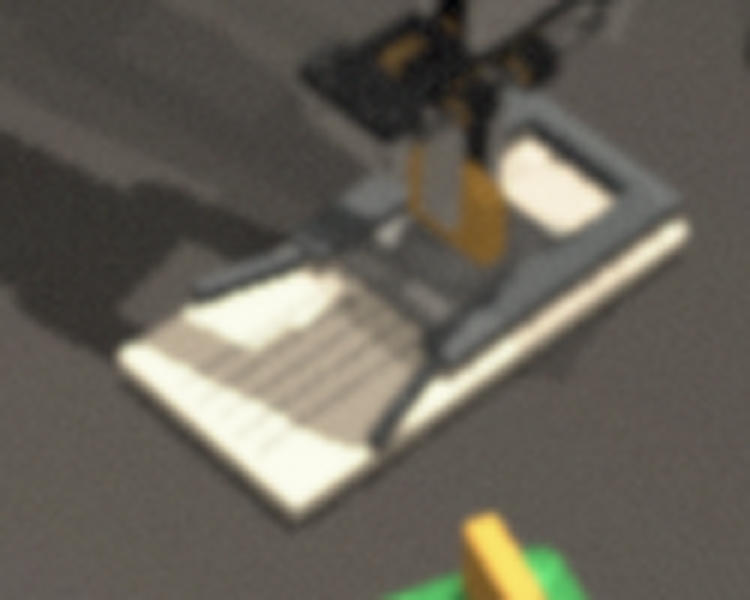

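The guard is between the lips and running freely. I'll approach the stop.

Call:
carry_out([
  [[0.0,-0.03,0,0,0],[0.0,-0.06,0,0,0],[0.0,-0.09,0,0,0],[0,-0.1,0,0,0],[0,-0.1,0,0,0]],
])

```text
time: 7.65
position: [0.4926, 0.1683, 0.0588]
eef_rot: [-2.178, 0.083, 2.181]
wrist_force: [-0.7, -0.2, -3.0]
finger_gap: 0.0177
```

Call:
carry_out([
  [[0.0,-0.003,0,0,0],[0.0,-0.006,0,0,0],[0.0,-0.008,0,0,0],[0,-0.008,0,0,0]],
])

```text
time: 8.15
position: [0.4929, 0.1714, 0.0589]
eef_rot: [-2.178, 0.083, 2.18]
wrist_force: [-0.3, 0.3, -3.4]
finger_gap: 0.0181
```

```bash
python3 -c "
from h import *
plan(478.1+174*.0811,169,58.2,-94.65)
"
```

```text
t 8.15 pos [492.9 171.4  58.9] yaw -94.57 tilt [-0.001  0.004 -1.   ] F [-0.3  0.3 -3.4] gap 18.1
shares [0.0017 0.0062 0.0012] turn 0.0009
```

Call:
carry_out([
  [[0.0,-0.003,0,0,0],[0.0,-0.006,0,0,0],[0,-0.008,0,0,0],[0,-0.008,0,0,0]],
])

```text
time: 8.65
position: [0.4929, 0.1722, 0.0591]
eef_rot: [-2.179, 0.089, 2.183]
wrist_force: [-1.5, -6.6, 0.9]
finger_gap: 0.0175
```

```bash
python3 -c "
from h import *
plan(478.1+174*.0811,169,58.2,-94.65)
cv2.imwrite('pics/c8.png',cv2.resize(eyes.read_camera('scene')[150:250,265:390],None,fx=6,fy=6,interpolation=cv2.INTER_CUBIC))
"
```

```text
t 8.65 pos [492.9 172.2  59.1] yaw -94.6 tilt [-0.002 -0.001 -1.   ] F [-1.5 -6.6  0.9] gap 17.5
shares [0.0023 0.0082 0.001 ] turn 0.0006
```

View pics/c8.png

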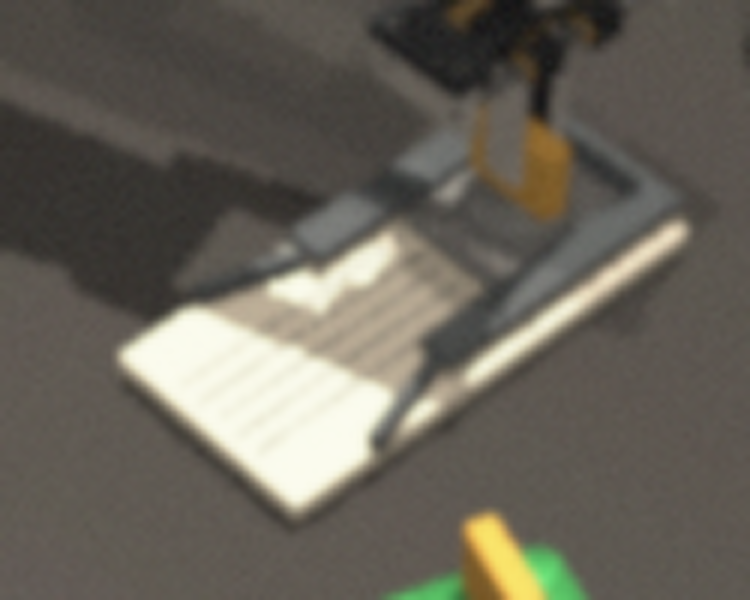

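Contact with the stop registers as a 6.6 N reaction. I'll press a touch more to seat it, then ease down onto the bed.

Call:
carry_out([
  [[0.0,-0.004,0,0,0],[0,-0.006,0,0,0],[0,-0.006,0,0,0],[0.002,-0.006,0,0,0]],
])

```text
time: 9.2
position: [0.493, 0.1724, 0.0588]
eef_rot: [-2.181, 0.095, 2.185]
wrist_force: [-1.4, -7.0, 1.6]
finger_gap: 0.0178
```

```bash
python3 -c "
from h import *
plan(478.1+174*.0811,169,58.2,-94.65)
"
```

```text
t 9.2 pos [493.  172.4  58.8] yaw -94.63 tilt [-0.002 -0.006 -1.   ] F [-1.4 -7.   1.6] gap 17.8
shares [0.0016 0.0087 0.0013] turn 0.0002
```

Call:
carry_out([
  [[0,0,0,0,0.6],[0,0,0,0,0.6],[0,0,0,0,0.6],[0,0,0,0,0.6],[0,0,0,0,0.6]],
])

```text
time: 9.82
position: [0.4931, 0.1726, 0.0588]
eef_rot: [-2.181, 0.095, 2.185]
wrist_force: [-0.5, -0.5, -0.4]
finger_gap: 0.056
```

Call:
carry_out([
  [[-0.06,0,0,0,0.6],[-0.15,0,0,0,0.6],[-0.25,0,0,0,0.6],[-0.35,0,0,0,0.6],[-0.4,0,0,0,0.6]],
])

```text
time: 10.45
position: [0.4943, 0.1739, 0.2219]
eef_rot: [-2.185, 0.093, 2.18]
wrist_force: [0.2, 0.9, 0.5]
finger_gap: 0.0563
```

```bash
python3 -c "
from h import *
cv2.imwrite('pics/scene9.png',eyes.read_camera('scene'))
cv2.imwrite('pics/top9.png',eyes.read_camera('top'))
plan(450,-100,220,-94.65)
"
```

```text
t 10.55 pos [494.9 174.  222.1] yaw -94.62 tilt [ 0.004 -0.004 -1.   ] F [0.1 0.1 0.6] gap 56.4
shares [0.0077 0.6917 0.0567] turn 0.0003
```

View pics/scene9.png

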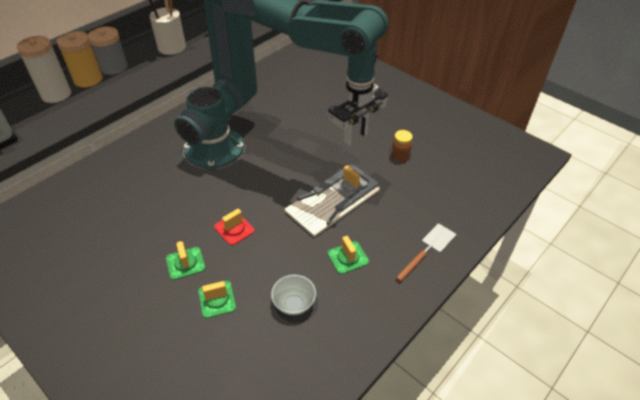

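The guard sits released in the track and the arm is clear of it. The bowl at (294,297) and the jar at (402,146) haven't moved. I'll move the arm aside for an unblocked check.

Call:
carry_out([
  [[0,0.12,0,0,0.6],[0,0.25,0,0,0.6],[0,0.38,0,0,0.6],[0,0.5,0,0,0.6],[0,0.6,0,0,0.6]],
])

```text
time: 11.18
position: [0.4746, -0.0668, 0.2213]
eef_rot: [-2.183, 0.093, 2.18]
wrist_force: [-0.1, 0.4, -0.0]
finger_gap: 0.0562
```

Call:
carry_out([
  [[0,0.12,0,0,0.6],[0,0.2,0,0,0.6],[0,0.2,0,0,0.6]],
])

```text
time: 11.55
position: [0.4672, -0.148, 0.2197]
eef_rot: [-2.178, 0.096, 2.18]
wrist_force: [0.1, 0.3, -0.3]
finger_gap: 0.0562
```

```bash
python3 -c "
from h import *
s=eyes.read_camera('scene');t=eyes.read_camera('top');cv2.imwrite('pics/scene10.png',s);cv2.imwrite('pics/top10.png',t)
a=t[160:260,250:370];b=s[140:250,260:400]
cv2.imwrite('pics/c10.png',np.hstack([cv2.resize(a,(390,325),interpolation=2),cv2.resize(b,(410,325),interpolation=2)]))
for n,im,box in(('top',t,(255,170,330,240)),('scene',s,(330,155,380,200))):
  r=grip(n,im,box,.09);c=np.array([483.6,88.5]) if n=='top' else np.array([486.4,90.2]);d=np.array([.0811,.9967]);l=np.array([d[1],-d[0]])
  q=np.array(r[0])-c;print(n,np.round(r[0],1),np.round(r[1],1),r[2],'s,lat',q@d,q@l)
t0=cv2.imread('pics/top0.png');s0=cv2.imread('pics/scene0.png')
for nm,i0,i1,b in(('bowl',s0,s,(265,270,325,325)),('jar',s0,s,(385,125,420,165)),('jarT',t0,t,(185,178,222,212))):
  x0,y0,x1,y1=b;f=lambda i:cv2.cvtColor(i[y0:y1,x0:x1],cv2.COLOR_BGR2GRAY).astype(np.float32);print(nm,cv2.phaseCorrelate(f(i0),f(i1)))
"
```

```text
top [489.5 169.1] [17.4 59.4] 85.19988250732422 s,lat 80.81738293823243 -0.6358285632324449
scene [492.  169.5] [17.4 58.6] 84.7145767211914 s,lat 79.48932005340576 -0.8615172860717552
bowl ((-0.10942024116958748, -0.22589730606133784), 0.8737117434872521)
jar ((-0.0420255429220866, -0.05715553064196399), 0.8823987854851617)
jarT ((0.02079812153600713, 0.04656570142187633), 0.9996444584594832)
```

View pics/c10.png

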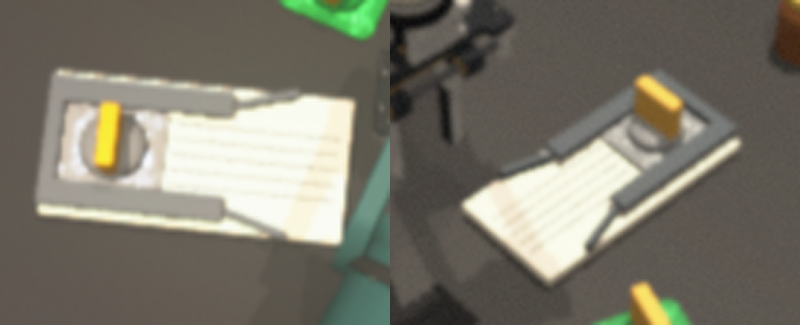

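The guard measures s = 79.5 to 80.8 mm against 80 at home, with the lateral offset under 1 mm. It lies flat under both lips against the stop, and the bowl and jar have not moved. I'm handing the job in.

```bash
python3 -c "
from station import manip
print(manip.close_job())"
```

```text
the job is handed in; nothing more can be done
None
```

The grey guard is fully home in the slicer, covering the blade. I have let go of it and handed the job in at about 11.7 s of robot time.

**What I did:** I picked the guard up by its yellow grip, turned it about 25° to line up with the slicer and lowered it onto the apron. I then fed it under both lips and slid it along until it met the end stop. Contact showed as about 7 N, and it moved no further when pressed. Then I opened the fingers and backed the arm away.

**Last checks:**
- **Guard position:** It measures 80.8 mm (top camera) and 79.5 mm (scene camera) along the slicer, against 80 mm for home. It is less than 1 mm off centre and within about 0.6° of the slicer's direction. In both pictures it lies flat under both lips.
- **Bowl and jar:** The bowl's image shifted by no more than 0.25 pixel and the jar's by less than 0.1 pixel, so neither has moved. The bowl was compared in the scene view only.
- **Disagreement:** The two cameras differ by about 2 mm in absolute position, and the arm read about 3 mm past the expected spot at the stop. I therefore relied on the contact force and on positions measured against the slicer within each picture.

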